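# Seat the keyed feed roller in the drive hub

## Task

Take the orange feed roller out of the blue rack and put its keyed shaft into the steel hub on the green drive unit, turning it until the key slips into the slot, then keep pushing against the ejector spring until the roller's collar sits fully home on the hub. Finish while still gripping the roller and holding it pressed home (the spring throws it out again otherwise), so that a fitter could lock it. Leave the other two rollers and the loose things on the bench where they are.

Things in the scene. Friction and masses are not known exactly. Their poses are not given: they have to be found in the camera images.
- roller_mid (a point): Centre of the orange grip part of the feed roller: upright cylinder, 36 mm diameter, 48 mm tall, 0.25 to 0.45 kg. z up along its axis, +x towards the key (white line on top points there). Below it: a steel collar, 52 mm diameter, 6 mm thick, underside 30 mm below this point. At the start it stands on its collar in any of the rack's three places, shaft hanging between the rails.
- roller_tip (a point): Lower end of the roller's steel shaft, on the axis, 70 mm below roller_mid. The shaft is 16 mm in diameter, 40 mm long below the collar, chamfered at the end.
- roller_key (a point): Middle of the lower end of the brass key on the shaft, 10.5 mm from the axis on the roller's +x side and 16 mm above the shaft's end. The key is 6 mm wide and reaches 13 mm from the axis. The first 16 mm of shaft enter the bore at any yaw; then the key rests on the hub's top face unless it is over the slot.
- drive_mouth (a point): Centre of the mouth of the hub's bore, on the hub's flat top face, 120 mm above the bench; fixed. z up along the bore, +x towards the white paint mark on the green lid. Bore 18.4 mm wide, 50 mm deep. Its one key slot, 8.4 mm wide, reaching 14.5 mm from the axis, lies up to 0.35 rad either side of +x: find it by eye or by turning. Fully home, roller_mid is 30 mm above this point.
- drive: Green gearbox, fixed, 150 x 140 mm, lid 70 mm above the bench; origin under its middle, +x towards the paint mark. A grey motor, 84 mm high, reaches 190 mm from the origin on the +x side. The steel hub, a drum 52 mm across and 50 mm tall, stands at the middle of the lid, locked so that it does not turn.
- plunger (a joint): Travel in m of the brass spring ejector pin in the bore: 0 free (its top 24 mm below the mouth), 0.016 with the roller fully home, 0.018 at its stop. The shaft's end pushes it down; its spring pushes up with 4.2 N when free and 9 N with the roller home, more than the roller's weight.
- rack: Blue rack of two parallel rails along its y axis, 94 x 270 mm, rail tops 58 mm above the bench, 34 mm gap between the rails; origin at the centre of its underside. The three rollers stand on it at y = -85, 0 and +85 mm. Fixed.
- roller_black_mid (a point): Centre of the grip part of the black rubber roller, same sizes as the orange one, on the rack. Leave alone.
- roller_green_mid (a point): Centre of the grip part of the green roller, same sizes as the orange one, on the rack. Leave alone.
- oil: Yellow oil bottle with red cap, 44 mm in diameter, 120 mm tall, origin at the centre of its underside. Leave alone.
- tin: Green tin with a broad white label, 70 mm in diameter, 90 mm tall, origin at the centre of its underside. Leave alone.
- wrench: Steel wrench, 180 mm long, lying along its x axis, origin at its underside. Leave alone.
- driver: Screwdriver lying on the bench along its x axis, about 200 mm long, origin at its underside. Leave alone.
- cup: Blue mug, 80 mm in diameter, 85 mm tall, origin at the centre of its underside. Leave alone.
Not all that is in view belongs to the job. Leave any pink look-alike of the part that bears roller_mid alone.

How it is judged:
On the way, in this order (a step that is already met when the one before it is completed fails the run):
1. the orange roller is gripped and lifted clear out of the rack (height (world z) of roller_mid above 0.135 m and horizontal distance between roller_mid and drive_mouth above 0.05 m and contact force between the fingers and roller above 1 N), for 0.1 s.
2. the key has slipped into the slot: collar less than 20 mm above the hub, shaft in the bore (z of roller_mid in the frame of drive_mouth below 0.05 m and horizontal distance between roller_mid and drive_mouth below 0.006 m), for 0.05 s.
At the end, for the whole second after the job is handed in: The orange roller's collar is within 3.5 mm of the hub's face, shaft upright (0.08 rad) in the bore within 5 mm of its axis, ejector pin pressed in by more than 12 mm, roller still held by the gripper (over 2 N) and at rest (z of roller_mid in the frame of drive_mouth between 0.026 and 0.0335 m and horizontal distance between roller_mid and drive_mouth below 0.005 m and angle between roller_mid's own z axis and vertical below 0.08 rad and value of joint plunger above 0.012 m and contact force between the fingers and roller above 2 N and linear speed of roller below 0.02 m/s); the arm keeps its last pose, push and grip.
It fails at once if another roller or a loose thing on the bench is shifted more than 30 mm (distance of any of roller_black_mid, roller_green_mid, oil, tin, wrench, driver, cup from where it was at the start of the episode above 0.03 m).
It also fails if it takes over 54 s, if anything falls off the work surface, if the arm or the gripper's body presses on something with over 40 N, if the wrist force passes 120 N, or if a joint passes its speed limit or range.

## Robot

A 6-joint arm with a two-finger parallel gripper is mounted at the origin on the work surface. World frame = base frame: x ahead of the robot, y to its left, z up, the work surface at z = 0. Lengths are in m, angles in rad, forces in N, time in s.
With the tool pointing down it reaches from about 0.35 to 0.775 m from the base axis. Payload 5.5 kg.
Tool frame: the origin (TCP) lies between the finger pads; the fingertips stand 8 mm ahead of it and the grasp point (between the pads) lies 11 mm behind it; z points along the fingers, y is the line along which they close (so a half turn about z gives the same grasp; the last joint's range is limited). The gripper opens to 85 mm and grips with 20 to 120 N. Pads are 22 mm wide; open, the fingers measure 114 mm over their backs; the gripper's body (76 mm by 85 mm) begins 54 mm behind the grasp point. The pads swing forward as they close: fully open they stand 13 mm farther back than shut.
Start: joints at [-1.418, 0.313, 0.046, 1.304, 0, 1.431], TCP at [0.166, -0.551, 0.239] pointing down, gripper open.
Joint ranges: [-2.76, 2.76], [-0.86, 1.69], [-1.03, 1.26], [-2.2, 2.34], [-1.47, 1.5], [-3.14, 3.14]. Speed limits (rad/s): [2.57, 2.57, 3.14, 3.14, 3.14, 3.14].

## Interface

Orientations are given as a unit quaternion [w, x, y, z].
In Python, from workcell import status, vision, job gives the robot as it stands. The module is installed in compiled form; this text tells all that it offers.
- The arm moves only by the tool apply_moves, never from a script. Its argument "moves" is one flat list of numbers, 6 for each row, row after row: the shift along the world's x, y, z in units of 25 mm (1.0 is 25 mm), then the turn, a rotation vector about the world's x, y, z in rad. In form: [x, y, z, rx, ry, rz, x, y, z, rx, ry, rz, ...]. A call has 1 to 20 rows; each row is the pose to reach, as a shift and turn from the pose commanded when the call began; what a row does not reach only later rows make up. A row lasts 1/12 s, in which the tool goes at most 41.7 mm and 7.16 degrees, less where a joint would pass 70% of its speed; a pose out of reach is approached as far as the arm can. A call with a gripper value outside its range is refused whole. "claw" is the opening in per cent of the stroke, from 0 (shut) to 100 (fully open), set as the call begins (left out, the last holds). The fingers move at their own pace and stop on an object; "newtons" is the grip in N (left out, the last holds). Time passes only in rows, so rows that repeat a pose let the fingers close. It gives the time, the measured TCP pose, the force, the opening and the grip force at its end, in the units of the state.
- status.get_state(): the state, without advancing time (a new reading comes with each control period).
- vision.read_camera(name): name is "scene" or "top" or "wrist"; returns a dict with "image" (480x640x3 uint8, blue, green, red), "camera_matrix" (3x3 intrinsics, pixels), "camera_from_world" (4x4, takes a point from world to camera coordinates). Camera axes: x right, y down, z forward; pixel columns grow to the right and rows downward; lengths in m; the calibration is good to about 2 mm. A picture is of the moment at which its call begins. There is no depth.
- job.hand_in(): hands the job in; it is judged then, once.
The state is a dict: "clock": time; "joint_pos": joint angles; "qvel": joint speeds; "tau": joint torques, N m; "tcp_pos": TCP position; "orientation": TCP orientation; "wrist_force": force on the tool from outside, world axes, zero at the start; "ft_torque": the same for the moment, N m; "finger_gap": finger opening in m; "grip_force": force on a finger pad.
Only numpy, scipy, OpenCV 4.12 (cv2) and the standard library are available. Lean on these libraries where they do the work, as an engineer would, in place of code of your own. Each camera call takes 0.05 s, during which the arm holds its last target. There are 200 camera calls.

## Working session

There is one attempt and no reset: what is moved stays moved. The work goes in short steps, Python scripts to look and compute and a tool call to move; the robot and the scene stay as the last step left them, time stands still between calls to the robot, and variables do not carry over. Pictures are saved under pics/ and viewed, at most 10 in all, crops included, and the job is handed in when it is done.

Besides the shell and the picture viewer there is one more tool, called after "Request:" as name(argument=value, ...), one argument or row to a line, values as JSON. apply_moves: Moves the arm, as the interface text tells. Its arguments: {"type":"object","properties":{"moves":{"type":"array","items":{"type":"number"}},"claw":{"type":"number"},"newtons":{"type":"number"}},"required":["moves"]}

```bash
mkdir -p pics
cat > h.py <<'E'
import numpy as np, cv2
from workcell import status, vision, job
def cam(n):
    d=vision.read_camera(n); return d["image"],np.array(d["camera_matrix"]),np.array(d["camera_from_world"])
def ray(K,T,u,v):
    R=T[:3,:3];c=-R.T@T[:3,3];d=R.T@np.linalg.solve(K,[u,v,1.]);return c,d
def onz(K,T,u,v,z):
    c,d=ray(K,T,u,v);return c+d*(z-c[2])/d[2]
def proj(K,T,p):
    q=K@(T[:3,:3]@np.array(p,float)+T[:3,3]);return q[:2]/q[2]
E
python3 - <<'E'
from h import *
for n in("top","scene"):
    i,K,T=cam(n);cv2.imwrite(f"pics/{n}0.png",i);np.savez(f"{n}0.npz",i=i,K=K,T=T);print(n,ray(K,T,320,240))
s=status.get_state();print(s)
E
```

```text
top (array([0.32759431, 0.02489246, 1.42601084]), array([ 0.13606805, -0.01883792, -0.99054755]))
scene (array([ 1.53284115, -0.56259066,  1.07332107]), array([-0.66359862,  0.390695  , -0.63800684]))
{'clock': 0.1, 'joint_pos': array([-1.41760596e+00,  3.13941039e-01,  4.50939085e-02,  1.30361552e+00,
        2.29217519e-05,  1.43119255e+00]), 'qvel': array([-7.73177278e-05, -1.68641723e-03,  3.54626972e-03,  9.46227071e-05,
       -7.21186823e-04, -1.11555052e-03]), 'tau': array([ 2.59351778e-03, -4.81726849e+01,  2.99243510e+01,  1.27585340e-02,
       -1.32610835e-04,  1.64441406e-05]), 'tcp_pos': array([ 0.16588772, -0.55008392,  0.23848963]), 'orientation': array([-8.33217979e-04,  9.89302732e-01,  1.45874640e-01,  5.80075455e-06]), 'wrist_force': array([ 0.83126549, -0.13801079, -0.43617446]), 'ft_torque': array([ 0.00960225, -0.04438093,  0.03963862]), 'grip_force': 0.0, 'finger_gap': 0.0853359295322569}
```

View pics/top0.png

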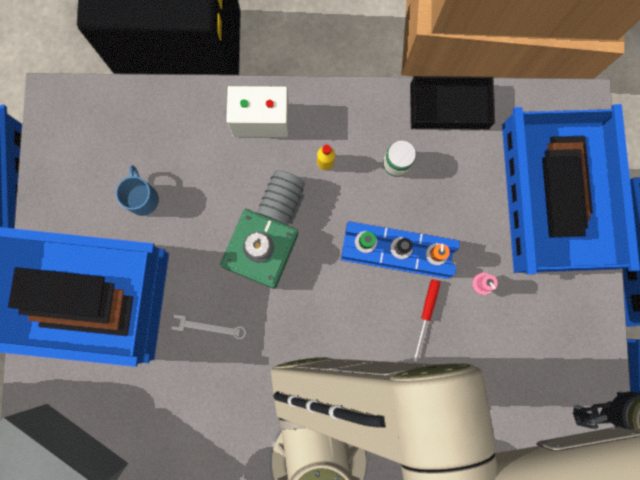

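View pics/scene0.png

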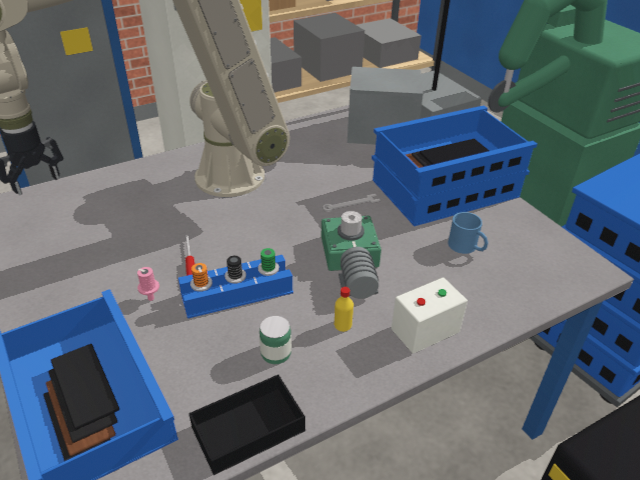

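The top view shows the orange roller at (439,253) on the rack. What could be mistaken for it: the pink look-alike at (485,284) and the red driver handle at (430,298). I choose (439,253) because it is orange and stands in the blue rack. The hub is at (257,245). The scene view agrees: orange at (200,275), pink at (147,280), hub at (351,222).

Run:
```python
from h import *
t=np.load("top0.npz");s=np.load("scene0.npz")
i=t["i"];K=t["K"];T=t["T"]
a=cv2.resize(i[215:285,400:500],(400,280),interpolation=cv2.INTER_CUBIC)
b=cv2.resize(i[205:275,217:317],(400,280),interpolation=cv2.INTER_CUBIC)
cv2.imwrite("pics/crop1.png",np.hstack([a,b]))
hsv=cv2.cvtColor(i,cv2.COLOR_BGR2HSV)
def blob(m,box):
    x0,y0,x1,y1=box;k=np.zeros_like(m);k[y0:y1,x0:x1]=m[y0:y1,x0:x1]
    n,l,st,c=cv2.connectedComponentsWithStats(k);j=1+np.argmax(st[1:,4]);return c[j],st[j],(l==j).astype(np.uint8)
c,st,m=blob(cv2.inRange(hsv,(5,150,120),(20,255,255)),(415,230,465,275));print("orange",c,st,onz(K,T,*c,.1))
c,st,m=blob(cv2.inRange(hsv,(100,150,60),(125,255,255)),(335,215,465,285));r=cv2.minAreaRect(cv2.findNonZero(m));print("rack",r,[onz(K,T,*p,.058)[:2].round(4) for p in cv2.boxPoints(r)])
c,st,m=blob(cv2.inRange(hsv,(60,80,40),(88,255,255)),(215,200,305,290));r=cv2.minAreaRect(cv2.findNonZero(m));print("drive",c,r,[onz(K,T,*p,.07)[:2].round(4) for p in cv2.boxPoints(r)],onz(K,T,*r[0],.07))
print("hub",onz(K,T,257,244,.12))
```

```text
orange [439.04968944 252.97515528] [431 245  18  15 161] [ 0.48148982 -0.27360675  0.1       ]
rack ((400.1966552734375, 249.9807891845703), (114.49279022216797, 39.12329864501953), 9.833563804626465) [array([ 0.4695, -0.0495]), array([ 0.5617, -0.0655]), array([ 0.5165, -0.3335]), array([ 0.4248, -0.3152])]
drive [259.35448423 249.17440624] ((259.1005859375, 247.9585723876953), (59.53845977783203, 63.230770111083984), 22.61986541748047) [array([0.452 , 0.2328]), array([0.5905, 0.1792]), array([0.5367, 0.0492]), array([0.3995, 0.1043])] [0.49415287 0.14141382 0.07      ]
hub [0.49696777 0.14200072 0.12      ]
```

View pics/crop1.png

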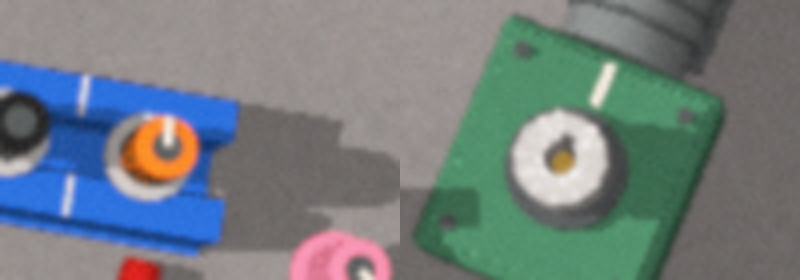

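The crop shows the orange roller with its white line pointing up in the image (about world +x). The hub slot is at about crop (570,138), slightly right of up, near the paint direction. The measured roller position is 3 mm from the rack-derived place (0.479,-0.275), so I move above it.

Request:
apply_moves(
  moves=[12.5, 11, 0, 0, 0, 1.11, 12.5, 11, 0, 0, 0, 1.11, 12.5, 11, 0, 0, 0, 1.11, 12.5, 11, 0, 0, 0, 1.11, 12.5, 11, 0, 0, 0, 1.11, 12.5, 11, 0, 0, 0, 1.11, 12.5, 11, 0, 0, 0, 1.11, 12.5, 11, 0, 0, 0, 1.11, 12.5, 11, 0, 0, 0, 1.11, 12.5, 11, 0, 0, 0, 1.11, 12.5, 11, 0, 0, 0, 1.11, 12.5, 11, 0, 0, 0, 1.11, 12.5, 11, 0, 0, 0, 1.11, 12.5, 11, 0, 0, 0, 1.11, 12.5, 11, 0, 0, 0, 1.11],
  claw=100,
)

```text
clock: 1.35
tcp_pos: [0.4774, -0.2767, 0.2392]
orientation: [-0.0, 0.765, 0.644, -0.0]
wrist_force: [-0.5, -0.3, -0.4]
finger_gap: 0.0859
grip_force: 0.0
```

Run:
```python
from h import *
i,K,T=cam("wrist");cv2.imwrite("pics/w1.png",i);np.savez("w1.npz",i=i,K=K,T=T)
s=status.get_state();print(s["tcp_pos"],s["joint_pos"],s["orientation"],ray(K,T,320,240))
hsv=cv2.cvtColor(i,cv2.COLOR_BGR2HSV);m=cv2.inRange(hsv,(5,150,120),(20,255,255))
n,l,st,c=cv2.connectedComponentsWithStats(m);print(st[1:][st[1:,4]>100])
for p in((.481,-.274,.112),(.481,-.274,.064)):print(proj(K,T,p))
```

```text
[ 0.4774435  -0.27674772  0.23927648] [-6.70736007e-01  2.68179088e-01 -1.53843756e-02  1.28738059e+00
 -1.13733945e-04  1.07065850e+00] [-6.10958258e-05  7.64778354e-01  6.44293459e-01 -7.04053972e-05] (array([ 0.4913442 , -0.19944283,  0.37537599]), array([-0.03164173, -0.31631263, -0.94843696]))
[[ 299  195   43   54 1363]]
[315.27443464 224.48303705]
[314.8214226  210.05995582]
```

View pics/w1.png

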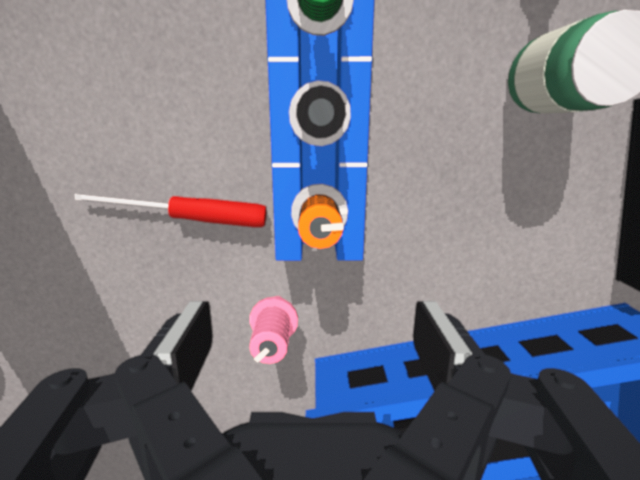

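Wrist view: orange top disc at (320,228) with its white line running to (342,227). The pink part stands apart at (272,330).

Run:
```python
from h import *
t=np.load("w1.npz");i=t["i"];K=t["K"];T=t["T"]
hsv=cv2.cvtColor(i,cv2.COLOR_BGR2HSV);m=cv2.inRange(hsv,(5,150,120),(20,255,255))
n,l,st,c=cv2.connectedComponentsWithStats(m);j=1+np.argmax(st[1:,4]);pts=cv2.findNonZero((l==j).astype(np.uint8)).reshape(-1,2)
# top disc: lower half of outline
hull=cv2.convexHull(pts).reshape(-1,2);low=hull[hull[:,1]>226].astype(float)
P=np.array([onz(K,T,*p,.112)[:2] for p in low])
A=np.c_[2*P,np.ones(len(P))];x=np.linalg.lstsq(A,(P**2).sum(1),rcond=None)[0];print("circle",x[:2],np.sqrt(x[2]+x[:2]@x[:2]),len(P))
print("pix centre",proj(K,T,(*x[:2],.112)))
sub=np.zeros(m.shape,np.uint8);sub[205:250,297:348]=255
w=cv2.inRange(hsv,(0,0,190),(180,70,255))&sub
n,l,st,c=cv2.connectedComponentsWithStats(w);print([(s_,c_) for s_,c_ in zip(st[1:],c[1:]) if s_[4]>15])
for p in((320,228),(342,227)):print(onz(K,T,*p,.112))
```

```text
circle [ 0.48419754 -0.27753064] 0.016858587109962502 13
pix centre [320.03434125 228.07469927]
[(array([297, 205,   4,  23,  45], dtype=int32), array([297.68888889, 213.2       ])), (array([321, 205,  27,  27, 271], dtype=int32), array([336.83763838, 220.50553506]))]
[ 0.48418093 -0.27746561  0.112     ]
[ 0.50134734 -0.27959578  0.112     ]
```

Request:
apply_moves(
  moves=[0.2, 0, -2, 0, 0, 0, 0.2, 0, -3.5, 0, 0, 0, 0.2, 0, -5, 0, 0, 0, 0.2, 0, -6, 0, 0, 0, 0.2, 0, -6.4, 0, 0, 0, 0.2, 0, -6.4, 0, 0, 0, 0.2, 0, -6.4, 0, 0, 0],
)

```text
clock: 1.98
tcp_pos: [0.4835, -0.2765, 0.0802]
orientation: [0.0, 0.764, 0.645, 0.0]
wrist_force: [0.5, -0.8, -0.1]
finger_gap: 0.0853
grip_force: 0.0
```

Request:
apply_moves(
  moves=[0, 0, 0, 0, 0, 0, 0, 0, 0, 0, 0, 0, 0, 0, 0, 0, 0, 0, 0, 0, 0, 0, 0, 0, 0, 0, 0, 0, 0, 0, 0, 0, 0, 0, 0, 0, 0, 0, 0, 0, 0, 0, 0, 0, 0, 0, 0, 0, 0, 0, 0, 0, 0, 0, 0, 0, 0, 0, 0, 0],
  claw=0,
  newtons=70,
)

```text
clock: 2.82
tcp_pos: [0.4842, -0.2762, 0.0809]
orientation: [0.001, 0.764, 0.645, 0.0]
wrist_force: [-0.9, 0.1, 4.7]
finger_gap: 0.0346
grip_force: 69.2
```

Request:
apply_moves(
  moves=[0, 0, 1.5, 0, 0, 0, 0, 0, 3, 0, 0, 0, 0, 0, 4.5, 0, 0, 0, 0, 0, 6, 0, 0, 0, 0, 0, 7, 0, 0, 0, 0.5, 1.5, 7, 0, 0, 0, 0.5, 3, 7, 0, 0, 0, 0.5, 4.5, 7, 0, 0, 0, 0.5, 6, 7, 0, 0, 0, 0.5, 7.5, 7, 0, 0, 0, 0.5, 9, 7, 0, 0, 0, 0.5, 10.5, 7, 0, 0, 0, 0.5, 12, 7, 0, 0, 0, 0.5, 13, 7, 0, 0, 0, 0.5, 13.4, 7, 0, 0, 0, 0.5, 13.4, 7, 0, 0, 0, 0.5, 13.4, 7, 0, 0, 0, 0.5, 13.4, 7, 0, 0, 0],
)

```text
clock: 4.32
tcp_pos: [0.496, 0.0585, 0.2542]
orientation: [0.0, 0.764, 0.645, -0.0]
wrist_force: [-0.4, 0.9, -3.1]
finger_gap: 0.0347
grip_force: 70.7
```

Run:
```python
from h import *
i,K,T=cam("wrist");cv2.imwrite("pics/w2.png",i);np.savez("w2.npz",i=i,K=K,T=T)
s=status.get_state();print(s["clock"],s["tcp_pos"],s["joint_pos"],s["orientation"],s["wrist_force"],ray(K,T,320,240))
```

```text
4.3667 [0.49601922 0.05827472 0.2542178 ] [-4.36304444e-02  1.62502626e-01 -1.13141621e-01  1.29528085e+00
 -4.99869534e-04  1.69669999e+00] [ 1.40232457e-04  7.64435429e-01  6.44700247e-01 -2.16674286e-04] [-0.05408942 -0.48006134 -3.51565869] (array([0.50974485, 0.13593281, 0.39028513]), array([-0.03100217, -0.31699758, -0.94822937]))
```

View pics/w2.png

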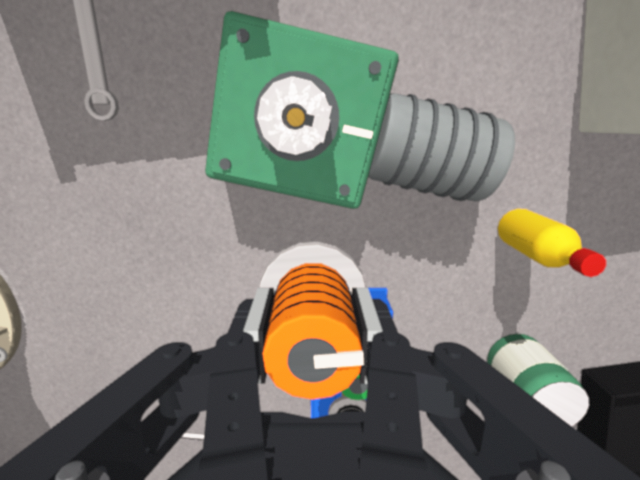

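Wrist view: hub top at about (295,116) with the brass pin in the bore, slot at about (311,120) and paint mark at (357,131). The held roller's top is at (312,360), with its line running to (362,358).

Run:
```python
from h import *
t=np.load("w2.npz");i=t["i"];K=t["K"];T=t["T"]
hsv=cv2.cvtColor(i,cv2.COLOR_BGR2HSV)
def blobs(m,box,z,name):
    x0,y0,x1,y1=box;k=np.zeros_like(m);k[y0:y1,x0:x1]=m[y0:y1,x0:x1]
    n,l,st,c=cv2.connectedComponentsWithStats(k);j=1+np.argmax(st[1:,4]);mm=(l==j).astype(np.uint8)
    p=cv2.convexHull(cv2.findNonZero(mm));e=cv2.fitEllipse(p)
    print(name,st[j],c[j],e,onz(K,T,*e[0],z));return mm,e
m,e=blobs(cv2.inRange(hsv,(0,0,150),(180,60,255)),(250,65,337,165),.12,"hub")
ctr=onz(K,T,*e[0],.12)[:2]
print("r",[np.linalg.norm(onz(K,T,*p,.12)[:2]-ctr).round(4) for p in cv2.convexHull(cv2.findNonZero(m)).reshape(-1,2)[::5]])
# hole pixels (not white) within 16mm of the centre
ys,xs=np.mgrid[90:140,270:330];q=np.array([onz(K,T,x,y,.12)[:2]-ctr for x,y in zip(xs.ravel(),ys.ravel())])
v=hsv[90:140,270:330,2].ravel();s=hsv[90:140,270:330,1].ravel();d=np.hypot(*q.T)
hole=((v<130)|(s>80))&(d<.0165)
print("bore centre",q[hole&(d<.0105)].mean(0),"n",hole.sum())
k=hole&(d>.0105);print("slot",np.sort(np.arctan2(q[k,1],q[k,0]))[[0,-1]],np.arctan2(*q[k].mean(0)[::-1]),k.sum(),d[k].max())
m,e=blobs(cv2.inRange(hsv,(0,0,170),(180,60,255)),(338,118,378,145),.07,"paint")
p=onz(K,T,*e[0],.07)[:2]-ctr;print("paint yaw",np.arctan2(p[1],p[0]))
z=.2542+.031
m,e=blobs(cv2.inRange(hsv,(0,0,190),(180,60,255)),(305,345,364,372),z,"line")
r=cv2.minAreaRect(cv2.findNonZero(m));b=cv2.boxPoints(r);w=np.array([onz(K,T,*x,z)[:2] for x in b]);print(r,w)
for a in(0,1):
    u=w[a+1]-w[a];print(np.linalg.norm(u),np.arctan2(u[1],u[0]))
# roller top disc
o=cv2.inRange(hsv,(5,150,120),(20,255,255));h=cv2.convexHull(cv2.findNonZero(o)).reshape(-1,2);low=h[h[:,1]>355]
P=np.array([onz(K,T,*x,z)[:2] for x in low]);x=np.linalg.lstsq(np.c_[2*P,np.ones(len(P))],(P**2).sum(1),rcond=None)[0];print("roller",x[:2],np.sqrt(x[2]+x[:2]@x[:2]))
```

```text
hub [ 257   76   75   79 3942] [293.28132927 114.61516996] ((293.86224365234375, 114.95335388183594), (74.58934783935547, 78.12025451660156), 172.29736328125) [0.49763654 0.14394269 0.12      ]
r [np.float64(0.0273), np.float64(0.0282), np.float64(0.0279), np.float64(0.0273), np.float64(0.0262), np.float64(0.026)]
bore centre [ 0.00034721 -0.00095259] n 539
slot [-0.78786883 -0.17177158] -0.4825631609088946 49 0.014344166728808925
paint [342 124  32  15 292] [357.20890411 131.24657534] ((356.843505859375, 131.13296508789062), (11.242650032043457, 37.035770416259766), 102.04399871826172) [0.54745277 0.12292945 0.07      ]
paint yaw -0.39916997820692945
line [313 351  51  18 683] [338.21376281 359.49048316] ((338.2279357910156, 359.5650939941406), (16.688339233398438, 63.1384391784668), 84.77863311767578) [0.50545623 0.05528548 0.2852    ]
((338.1633605957031, 359.6336669921875), (14.229032516479492, 49.751861572265625), 84.2894058227539) [[0.49679596 0.05870764]
 [0.51439135 0.05779158]
 [0.51414748 0.05177972]
 [0.49628774 0.05267899]]
0.017619217201001285 -0.052015547150691
0.006016799466543843 -1.6113398101168084
roller [0.49672401 0.05806407] 0.01830244603832266
```

Request:
apply_moves(
  moves=[0.04, 1.2, 0, 0, 0, -0.11, 0.04, 2.4, 0, 0, 0, -0.22, 0.04, 3.41, 0, 0, 0, -0.33, 0.04, 3.41, 0, 0, 0, -0.33, 0.04, 3.41, -1, 0, 0, -0.33, 0.04, 3.41, -2, 0, 0, -0.33, 0.04, 3.41, -2.5, 0, 0, -0.33, 0.04, 3.41, -2.5, 0, 0, -0.33, 0.04, 3.41, -2.5, 0, 0, -0.33],
)

```text
clock: 5.12
tcp_pos: [0.4967, 0.1433, 0.1914]
orientation: [-0.0, 0.86, 0.511, -0.001]
wrist_force: [-0.1, 0.4, -3.1]
finger_gap: 0.034
grip_force: 70.8
```

Run:
```python
from h import *
s=status.get_state();print(s["clock"],s["tcp_pos"],s["orientation"],s["wrist_force"])
ti,K,T=cam("scene");c=proj(K,T,(.498,.143,.15));x,y=c.astype(int)
a=cv2.resize(ti[y-40:y+40,x-40:x+40],(400,400),interpolation=cv2.INTER_CUBIC)
i,K2,T2=cam("wrist");np.savez("w3.npz",i=i,K=K2,T=T2)
b=cv2.resize(i[180:420,200:440],(400,400))
cv2.imwrite("pics/c3.png",np.hstack([a,b]));print(x,y,proj(K,T,(.498,.143,.12)))
```

```text
5.1167 [0.49671258 0.14331697 0.19136057] [-1.84708308e-04  8.59875244e-01  5.10503377e-01 -9.12391297e-04] [-0.13573355  0.41929112 -3.13782323]
352 207 [352.17618211 216.61118124]
```

View pics/c3.png

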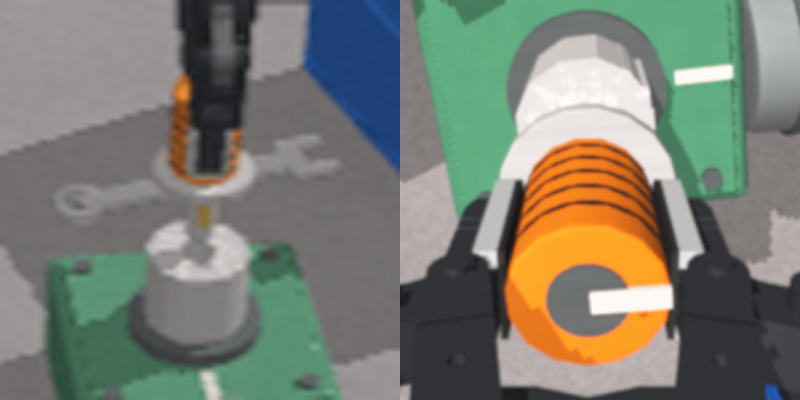

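The left crop shows the shaft with its brass key poised over the bore at about (203,240), and the key faces the slot side. The right crop shows the line and paint mark nearly parallel. I lower gently.

Request:
apply_moves(
  moves=[0, 0, -0.2, 0, 0, 0, 0, 0, -0.4, 0, 0, 0, 0, 0, -0.6, 0, 0, 0, 0, 0, -0.8, 0, 0, 0, 0, 0, -0.8, 0, 0, 0, 0, 0, -0.8, 0, 0, 0],
)

```text
clock: 5.72
tcp_pos: [0.4966, 0.1447, 0.1713]
orientation: [-0.0, 0.86, 0.511, -0.0]
wrist_force: [-0.1, -0.5, -3.1]
finger_gap: 0.0348
grip_force: 70.8
```

Request:
apply_moves(
  moves=[0, 0, -0.15, 0, 0, 0, 0, 0, -0.3, 0, 0, 0, 0, 0, -0.4, 0, 0, 0, 0, 0, -0.4, 0, 0, 0, 0, 0, -0.4, 0, 0, 0],
)

```text
clock: 6.13
tcp_pos: [0.4968, 0.1447, 0.1615]
orientation: [-0.0, 0.86, 0.511, -0.0]
wrist_force: [0.1, 1.1, -2.6]
finger_gap: 0.0348
grip_force: 70.8
```

No force rise below the key-rest height, so the key is in the slot. I push on.

Request:
apply_moves(
  moves=[0, 0, -0.15, 0, 0, 0, 0, 0, -0.3, 0, 0, 0, 0, 0, -0.45, 0, 0, 0, 0, 0, -0.6, 0, 0, 0, 0, 0, -0.7, 0, 0, 0, 0, 0, -0.7, 0, 0, 0, 0, 0, -0.7, 0, 0, 0],
)

```text
clock: 6.72
tcp_pos: [0.4974, 0.1446, 0.1446]
orientation: [0.0, 0.86, 0.511, 0.0]
wrist_force: [-1.2, -1.0, 4.0]
finger_gap: 0.0347
grip_force: 71.3
```

Request:
apply_moves(
  moves=[0, 0, -0.1, 0, 0, 0, 0, 0, -0.1, 0, 0, 0, 0, 0, -0.1, 0, 0, 0, 0, 0, -0.1, 0, 0, 0],
)

```text
clock: 7.05
tcp_pos: [0.4974, 0.1446, 0.1429]
orientation: [0.0, 0.86, 0.511, 0.001]
wrist_force: [-3.2, -2.0, 9.6]
finger_gap: 0.0347
grip_force: 72.2
```

Request:
apply_moves(
  moves=[0, 0, -0.08, 0, 0, 0, 0, 0, -0.08, 0, 0, 0, 0, 0, -0.08, 0, 0, 0, 0, 0, -0.08, 0, 0, 0],
)

```text
clock: 7.38
tcp_pos: [0.4974, 0.1446, 0.1428]
orientation: [0.001, 0.86, 0.511, 0.001]
wrist_force: [-7.1, -2.9, 22.8]
finger_gap: 0.0345
grip_force: 73.5
```

The motion stopped at TCP 0.1428, exactly the computed home height, with the force rising. I check by eye once.

Run:
```python
from h import *
ti,K,T=cam("scene");x,y=352,207
cv2.imwrite("pics/c4.png",cv2.resize(ti[y-40:y+40,x-40:x+40],(400,400),interpolation=cv2.INTER_CUBIC))
s=status.get_state();print(s["clock"],s["tcp_pos"],s["orientation"],s["wrist_force"],s["grip_force"])
```

```text
7.4333 [0.49741545 0.14459572 0.1428421 ] [8.32108633e-04 8.59571441e-01 5.11013271e-01 1.29719951e-03] [-7.40346969 -3.59034442 21.97674707] 73.4937572479248
```

View pics/c4.png

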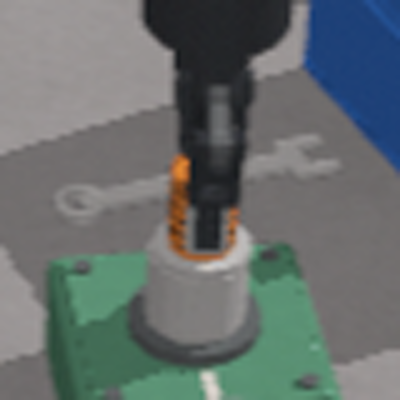

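The collar sits flush on the hub at about (205,245), with no shaft showing and the roller still gripped. I hand in.

```bash
python3 -c "
from workcell import job
print(job.hand_in())"
```

```text
the job is handed in; nothing more can be done
None
```

The orange roller is keyed into the hub, its collar pressed fully home and still gripped with about 73 N; the job is handed in, and the hand-in gave no verdict back.

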